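# Collect a bearing housing and its cap into the tote

### The arm

A 7-joint arm with a two-finger parallel gripper is mounted at the origin on the work surface. World frame = base frame: x ahead of the robot, y to its left, z up, the work surface at z = 0. Lengths are in m, angles in rad, forces in N, time in s.
With the tool pointing down it reaches from about 0.35 to 0.9 m from the base axis. Payload 8.1 kg.
Tool frame: the origin (TCP) lies at the very end of the fingers, on their centre line; the grasp point (between the pads) lies 19 mm behind it (arm.tcp_to_grasp is the distance from the TCP to the grasp point, in m); z points along the fingers, y is the line along which they close (so a half turn about z gives the same grasp; the last joint's range is limited). The gripper opens to 92 mm and grips with 3 to 60 N. Pads are 19 mm wide; open, the fingers measure 130 mm over their backs; the gripper's body (75 mm by 190 mm) begins 47 mm behind the grasp point.
Start: joints at [0.997, 0.434, 0.025, 1.573, -0.012, 1.134, -0.075], TCP at [0.283, -0.557, 0.227] pointing down, gripper open.
Joint ranges: [-2.62, 2.62], [-0.44, 2.09], [-1.27, 1.32], [0.08, 2.57], [-1.32, 4.46], [0.12, 2], [-2.74, 2.74]. Speed limits (rad/s): [2.22, 2.22, 3.01, 3.01, 3.14, 3.14, 3.14].

### API

Orientations are given as a rotation vector (axis times angle).
In Python, from cell import arm gives the robot as it stands.
- The arm moves only by the tool tcp_steps, called as name(argument=value, ...), one argument or row to a line, values as JSON. Schema: {"type":"object","properties":{"steps":{"type":"array","items":{"type":"number"},"minItems":5,"maxItems":50},"grip_force":{"type":"number"},"only":{"type":"string"},"quiet":{"type":"boolean"},"lines":{"type":"string"}},"required":["steps"],"additionalProperties":false}. steps is one flat list of numbers that holds 1 to 10 rows one after another, with no inner brackets; each row has 5 numbers: dx, dy, dz in m, then a turn about the tool's z in rad, then the opening from 0.0 (shut) to 1.0 (fully open); each row shifts and turns the commanded pose from where the row before left it, along the tool's axes as they then stand; what a row does not reach is not made up. A row lasts 1/10 s, in which the tool goes at most 0.05 m and 0.15 rad, less where a joint would pass 70% of its speed; a pose out of reach is approached as far as the arm can. The fingers move at their own pace and stop on an object; grip_force is the grip in N (left out, the last holds). Time passes only in rows, so rows that do not move let the fingers close. The tool returns the time, the measured TCP pose, the force, the opening and the grip force at its end. only (a regular expression) keeps the lines of the reply that match it, lines (a string "A,B") keeps lines A to B, and quiet returns only ok. Input that does not fit is refused with a message, and nothing moves.
- arm.observe(): the state, without advancing time (a new reading comes with each control period).
- arm.get_image(name): name is "side" or "top"; returns a dict with "image" (420x560x3 uint8, blue, green, red), "fx", "fy", "cx", "cy" (pixels), "cam_to_world" (4x4, takes a point from camera to world coordinates). Camera axes: x right, y down, z forward; pixel columns grow to the right and rows downward; lengths in m; the calibration is good to about 2 mm. A picture is of the moment at which its call begins. There is no depth.
- arm.sign_off(): hands the job in; it is judged then, once.
The state is a dict: "clock": time; "joints": joint angles; "dq": joint speeds; "joint_efforts": joint torques, N m; "position": TCP position; "ee_rot": TCP orientation; "force": force on the tool from outside, world axes, zero at the start; "ft_torque": the same for the moment, N m; "width": opening from 0.0 (shut) to 1.0 (fully open); "gripper_force": force on a finger pad.
Only numpy, scipy, OpenCV 4.12 (cv2) and the standard library are available. Lean on these libraries where they do the work, as an engineer would, in place of code of your own. Each camera call takes 0.05 s, during which the arm holds its last target. There are 200 camera calls.

### The job

Lift the bearing housing up and off the hook of the drying rack, without dragging on the hook, and stand it on its foot in the tote's larger bay. Then take the bearing cap out of the press's catch tray and set it, arch up, in the tote's smaller bay. Set both parts down rather than dropping them, leave the ring hanging on its hook and do not disturb the bottle or the brush.

Things in the scene. Friction and masses are not known exactly. Their poses are not given: they have to be found in the camera images.
- housing: Bearing housing (pillow block), bare cast aluminium, 0.35 kg, loose, hanging by its bore on either of the two hooks. Origin: centre of its foot's underside; z up, x along the bore and hook. Foot 36 (x) x 94 (y) x 12. Body 52 wide (y), 30 deep (x): flat sides at y = +-26 from z = 12 to 51, then a half-round top up to z = 76. Grip from above across the flat sides, a finger each side of the hook.
- bore (a point): Centre of the housing's bore, 50 above its underside. The bore is round, 34 in diameter, along the housing's x. As it hangs, the hook bar (8 thick) lies under the top of the bore, so 26 of free height is left below the bar.
- rack: Drying rack, fixed. Origin: on the bench under it. Its x axis points from the hook tips back to the post: the hooks point to -x. Base plate 12 high, x = -45 to +85, y = +-100; post (radius 11) and cross bar (along y, radius 8, 186 long, height 170) at x = +45; nothing is higher than 185. Two hooks at y = -65 and +65. The housing and the ring hang with their centres at x = -21 to -9.
- hook_right (a point): Hook at the rack's y = -65: a level round bar, 8 thick, axis height 170, from the cross bar to x = -50, where the tip turns up, its top 10 above the top of the bar. A part must be raised more than 10 (the housing at most 26) and drawn along -x past the tip (front at x = -54). This point: on the bar axis under the tip.
- hook_left (a point): The same for the hook at the rack's y = +65.
- ring: Plain steel ring, 60 outside, 38 inside, 14 thick, 0.2 kg, loose, hanging on the other hook. Origin: its lowest point; its axis is x. To be left hanging.
- press: Hand lever trimming press with an open steel catch tray in front (to its -x), one fixed piece. Origin: on the bench under the tray's centre. Tray 166 (x) x 186 (y) outside, walls 3 thick, 26 high. A chute 100 wide slopes from x = +142, height 61, to x = +78, height 31; behind it the press, from x = +110, 140 wide, 175 high, its curved lever up to 235 high at x = +215 to +330, y = +60.
- tray (a point): Centre of the catch tray's inner floor, 3 above the bench.
- cap: Bearing cap, bare cast aluminium, 0.14 kg, loose, lying arch up in the catch tray. Origin: centre of its underside; z up, y along its length. 90 long (y), 30 deep (x), 30 high in the middle: a half-round arch with two flat ears 10 high. Its flat faces at x = +-15 are parallel: grip from above across them, at the arch.
- tote: Grey plastic tote, fixed, 300 long (x) x 188 wide (y) x 70 high (rim ledges 8 wider), walls and floor 4 thick. A wall across it, 4 thick and 60 high, at x = +16 to +20, divides it into a larger bay (to its -x) and a smaller bay (to its +x). Origin: on the bench under its centre.
- bay_large (a point): Centre of the larger bay's inner floor, 4 above the bench. The bay is 162 (x) x 180 (y) inside; x and y are the tote's.
- bay_small (a point): Centre of the smaller bay's inner floor, 4 above the bench. The bay is 126 (x) x 180 (y) inside; x and y are the tote's.
- bottle: White plastic oil bottle, 56 diameter, 150 high, standing beyond the tote. Origin: centre of its underside. Leave alone.
- brush: Hand brush lying beyond the tote, handle to its -x. Origin: centre of its underside. Leave alone.

How it is judged:
By the outcome, as a careful person would: the job done as asked, in the order asked, and still so for the second after the job is handed in, with the robot touching nothing.
It also fails if it takes over 72 s, if anything falls off the work surface, if the arm or the gripper's body presses on something with over 40 N, if the wrist force passes 120 N, or if a joint passes its speed limit or range.

## Working session

There is one attempt and no reset: what is moved stays moved. The work goes in short steps, Python scripts to look and compute and a tool call to move; the robot and the scene stay as the last step left them, time stands still between calls to the robot, and variables do not carry over. Pictures are saved under pics/ and viewed, at most 10 in all, crops included, and the job is handed in when it is done.

```bash
ls; mkdir -p pics
```

Run:
```python
from cell import arm
import cv2,numpy as np,json
np.set_printoptions(precision=4,suppress=True)
for n in("side","top"):
    d=arm.get_image(n); cv2.imwrite(f"pics/{n}0.png",d["image"])
    print(n,d["fx"],d["fy"],d["cx"],d["cy"]);print(np.array(d["cam_to_world"]))
print(arm.observe())
```

```text
cell.py
pics
side 536.1027302732851 536.1027302732851 286.352757466058 209.79577941412052
[[ 0.994  -0.0708  0.0834  0.5323]
 [-0.1087 -0.5534  0.8258 -1.0968]
 [-0.0123 -0.8299 -0.5578  0.8601]
 [ 0.      0.      0.      1.    ]]
top 390.5118189683023 390.5118189683023 285.0225804765956 207.25768910403696
[[ 0.0629 -0.9779  0.1994  0.4448]
 [-0.998  -0.061   0.0158 -0.0147]
 [-0.0033 -0.2    -0.9798  0.9751]
 [ 0.      0.      0.      1.    ]]
{'clock': 0.1, 'joints': array([ 0.9974,  0.4351,  0.0249,  1.574 , -0.0116,  1.134 , -0.0751]), 'dq': array([-0.0003,  0.0013, -0.0015, -0.0033, -0.0003, -0.0007,  0.0008]), 'joint_efforts': array([  0.0029, -66.9121,   0.9881, -31.5144,  -0.0604,   0.0375,
         0.0001]), 'position': array([ 0.2833, -0.5566,  0.2261]), 'ee_rot': array([-3.0537, -0.7323,  0.0007]), 'force': array([-0.6412, -1.3246,  0.2685]), 'ft_torque': array([ 0.0015, -0.0399,  0.0689]), 'gripper_force': 0.0, 'width': 1.0010427250733493}
```

View pics/side0.png

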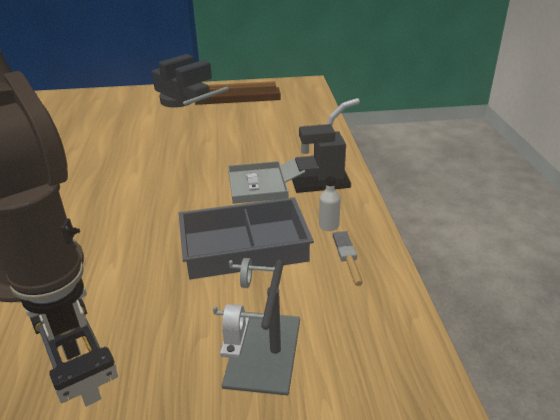

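View pics/top0.png

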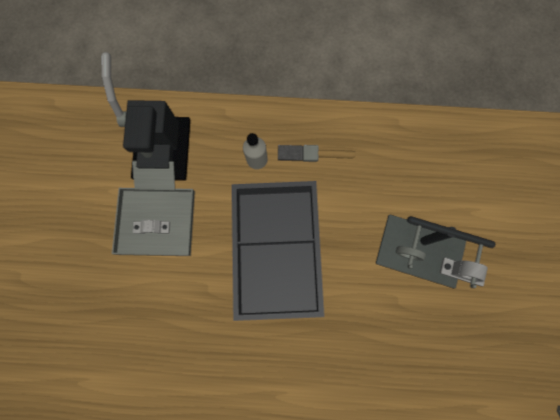

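The side view shows the housing on the near (right) hook at about (233,330), with the ring on the far hook at (245,272). In the top view the rack is at (440,250), the tote at (277,250) with its large bay nearest the robot, and the cap in the tray at (151,227). I'll zoom in for pixel detail.

Run:
```python
import cv2,numpy as np
s=cv2.imread("pics/side0.png");t=cv2.imread("pics/top0.png")
f=lambda im,x,y,w,h:cv2.resize(im[y:y+h,x:x+w],(400,300),interpolation=cv2.INTER_CUBIC)
# each scale: 400/w
m=np.vstack([np.hstack([f(s,195,255,133,100),f(t,385,210,120,90)]),np.hstack([f(s,220,155,80,60),f(t,110,180,100,75)])])
cv2.imwrite("pics/m1.png",cv2.convertScaleAbs(m,alpha=1.3))
```

```text
(no output)
```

View pics/m1.png

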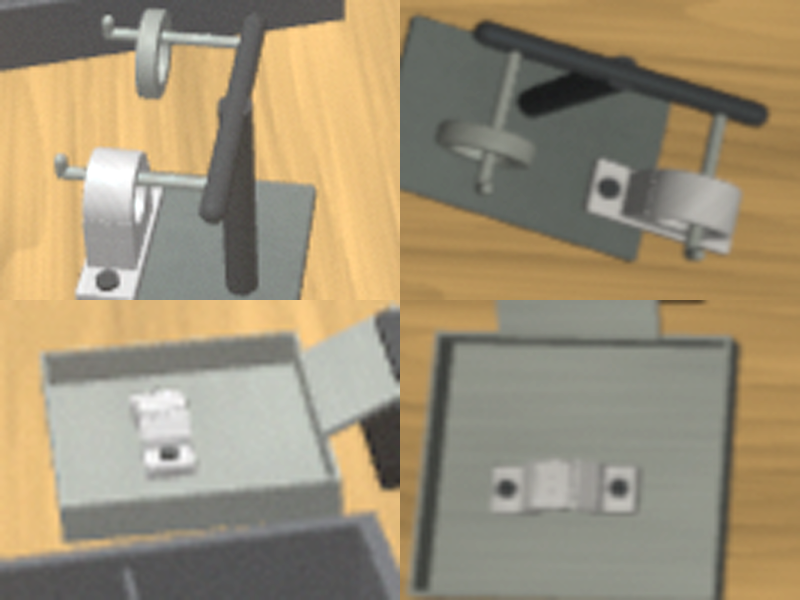

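The crops show hook tips at about (215,307.5) and (231,261.6) in side, and (473.5,286) and (410.5,266) in top. The cap's holes in top are at (136.8,227.3) and (164.8,227.3). The visible housing foot hole is at (447.4,266.4) in top and (230.6,348.1) in side.

Create h.py:
```python
import cv2,numpy as np
np.set_printoptions(precision=4,suppress=True)
C={"side":(536.10273,286.35276,209.79578,np.array([[.994,-.0708,.0834,.5323],[-.1087,-.5534,.8258,-1.0968],[-.0123,-.8299,-.5578,.8601]])),
"top":(390.51182,285.02258,207.25769,np.array([[.0629,-.9779,.1994,.4448],[-.998,-.061,.0158,-.0147],[-.0033,-.2,-.9798,.9751]]))}
def ray(n,p):
    f,cx,cy,T=C[n]; d=T[:,:3]@[(p[0]-cx)/f,(p[1]-cy)/f,1]; return T[:,3],d/np.linalg.norm(d)
def plane(n,p,z):
    o,d=ray(n,p); return o+d*(z-o[2])/d[2]
def tri(ps,pt):
    A=0;b=0;R=[ray("side",ps),ray("top",pt)]
    for o,d in R: M=np.eye(3)-np.outer(d,d);A=A+M;b=b+M@o
    x=np.linalg.solve(A,b); return x,1e3*np.array([np.linalg.norm((np.eye(3)-np.outer(d,d))@(x-o)) for o,d in R])
```

Run:
```python
from h import *
s=cv2.imread("pics/side0.png");t=cv2.imread("pics/top0.png")
print("tipR",tri((215,307.5),(473.3,285.7)));print("tipL",tri((230.9,261.4),(410.3,266)))
print("bar ends",plane("top",(410.5,219),.17),plane("top",(491.7,244),.17))
print("bar end L/R tri",tri((279,263),(410.3,219.2)),tri((266,324.5),(492,244)))
def m(im,x,y,w,h,th,n=1):
    g=im[y:y+h,x:x+w].min(2); k=(g>th).astype(np.uint8)
    c=sorted(cv2.findContours(k,0,1)[0],key=cv2.contourArea)[-n:]
    for q in c:
        r=cv2.minAreaRect(q+np.array([x,y])); print("rect",cv2.contourArea(q),np.round(cv2.boxPoints(r),1).tolist(),np.round(r[0],2))
g=t.min(2); print(g[220:236:3,128:176:3])
m(t,120,215,60,25,125);m(t,430,250,65,40,115,2);m(s,240,170,25,25,150);m(s,205,295,60,65,120)
for n,p in(("tote",(232,184)),("",(317,182)),("",(322,318)),("",(234,319))): print(n,plane("top",p,.07))
print("div",plane("top",(238,243),.06),plane("top",(315,241.5),.06))
for p in((183,209+0),(303,202),(309,240),(187,250)): print("sidetote",p,plane("side",p,.07))
for p in((119,190),(194,190),(191.5,255),(114,255)): print("tray",plane("top",p,.026))
print("cap holes",plane("top",(136.75,227.1),.013),plane("top",(164.75,227.1),.013),"side",plane("side",(253.6,185.4),.013))
print("cap hole tri",tri((253.6,185.4),(164.75,227.1)))
print("foot hole",plane("top",(447.4,266.4),.119),plane("side",(230.6,348.1),.119))
print("bottle base side",plane("side",(330,227),0.0),"cap top",plane("top",(252,140),.15))
```

```text
tipR (array([ 0.4718, -0.3862,  0.1802]), array([1.1025, 1.1025]))
tipL (array([ 0.503 , -0.2609,  0.1812]), array([1.3028, 1.3028]))
bar ends [ 0.6    -0.2649  0.17  ] [ 0.558  -0.4317  0.17  ]
bar end L/R tri (array([ 0.5997, -0.2644,  0.1703]), array([0.2288, 0.2288])) (array([ 0.5593, -0.4311,  0.1723]), array([1.5573, 1.5573]))
[[102 102  99 102 105 113 121 129 110 113 109 102 105 104 104 105]
 [101 101 132 135 125 120 136 136 124 116 114 117 131 136  95 105]
 [100 100  88  52 121 125 138 138 123 115 114 108  49 115  98 105]
 [101 100 122 101 122 132 139 140 124 115 114 127 109 136 100 108]
 [101 103 126 130 111  96 100 101 100 101 102 119 130 126 104 106]
 [101 101 101 100 101 102 102 102 101 102 103 102 103 104 104 106]]
rect 78.0 [[143.0, 220.0], [152.0, 220.0], [152.0, 231.0], [143.0, 231.0]] [147.5 225.5]
rect 37.0 [[440.8999938964844, 272.29998779296875], [442.8999938964844, 266.29998779296875], [455.79998779296875, 270.6000061035156], [453.79998779296875, 276.6000061035156]] [448.35 271.45]
rect 179.0 [[467.6000061035156, 274.5], [471.29998779296875, 261.3999938964844], [
[... 300 characters left out ...]
 -0.0727  0.07  ]
 [ 0.382  -0.0985  0.07  ]
 [0.3674 0.0977 0.07  ]
div [0.5386 0.1049 0.06  ] [ 0.5535 -0.0754  0.06  ]
sidetote (183, 209) [0.3782 0.1116 0.07  ]
sidetote (303, 202) [0.6991 0.1047 0.07  ]
sidetote (309, 240) [ 0.6908 -0.0652  0.07  ]
sidetote (187, 250) [ 0.3966 -0.0679  0.07  ]
tray [0.6561 0.4187 0.026 ]
tray [0.6678 0.231  0.026 ]
tray [0.5061 0.2193 0.026 ]
tray [0.4943 0.4069 0.026 ]
cap holes [0.5672 0.3664 0.013 ] [0.5716 0.2967 0.013 ] side [0.5745 0.3022 0.013 ]
cap hole tri (array([0.5727, 0.2957, 0.0167]), array([1.6193, 1.6193]))
foot hole [ 0.5104 -0.3604  0.119 ] [ 0.4955 -0.4291  0.119 ]
bottle base side [0.7704 0.0773 0.    ] cap top [0.7613 0.0819 0.15  ]
```

Add to h.py:
```python
from scipy.spatial.transform import Rotation as Ro
def go(x,y,z,yaw=None):
    "tool-frame shift to a world point; yaw = wanted world angle (deg) of tool x"
    from cell import arm
    o=arm.observe(); R=Ro.from_rotvec(o["ee_rot"]).as_matrix()
    a=np.degrees(np.arctan2(R[1,0],R[0,0]))
    print("t",round(o["clock"],1),"pos",o["position"],"yaw",round(a,2),"F",o["force"],"w",round(o["width"],3),"tool d",R.T@(np.array([x,y,z])-o["position"]), "tool z",R[:,2])
    if yaw is not None:
        t=(a-yaw+180)%360-180; t=t if abs(t)<=180 else t
        print("turn",round(np.radians(t),4))
        R2=R@Ro.from_rotvec([0,0,np.radians(t)]).as_matrix(); print("after turn d",R2.T@(np.array([x,y,z])-o["position"]))
```

```text
(no output)
```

tcp_steps(
  steps=[0, 0, -0.006, 0.1414, 1, 0, 0, -0.006, 0.1414, 1, 0, 0, -0.006, 0.1414, 1, 0, 0, -0.006, 0.1414, 1, 0, 0, -0.006, 0.1414, 1, 0, 0, 0, 0, 1, 0, 0, 0, 0, 1],
  grip_force=20,
)

```text
clock: 0.8
position: [0.2835, -0.5568, 0.2563]
ee_rot: [-3.12, 0.363, 0.001]
force: [-0.6, 1.3, 0.2]
width: 0.999
gripper_force: 0.0
```

```bash
python3 -c "
from h import *
go(.503,-.395,.25,-13.5)"
```

```text
t 0.8 pos [ 0.2835 -0.5568  0.2563] yaw -13.29 F [-0.6095  1.3233  0.225 ] w 0.999 tool d [ 0.1764 -0.2079  0.0063] tool z [-0.0004  0.0003 -1.    ]
turn 0.0037
after turn d [ 0.1757 -0.2086  0.0063]
```

tcp_steps(
  steps=[0.022, -0.026, 0, 0, 1, 0.022, -0.026, 0, 0, 1, 0.022, -0.026, 0, 0, 1, 0.022, -0.026, 0, 0, 1, 0.022, -0.026, 0, 0, 1, 0.022, -0.026, 0, 0, 1, 0.022, -0.026, 0, 0, 1, 0.022, -0.026, 0, 0, 1, 0, 0, 0, 0, 1, 0, 0, 0, 0, 1],
)

```text
clock: 1.8
position: [0.5037, -0.3951, 0.2559]
ee_rot: [-3.12, 0.362, 0.002]
force: [0.6, 0.1, 0.5]
width: 1.005
gripper_force: 0.0
```

Run:
```python
from h import *
from cell import arm
go(.503,-.395,.128,-13.5)
s=arm.get_image("side")["image"];t=arm.get_image("top")["image"]
f=lambda im,x,y:cv2.resize(im[y:y+150,x:x+100],(400,600),interpolation=cv2.INTER_CUBIC)
cv2.imwrite("pics/a1.png",cv2.convertScaleAbs(np.hstack([f(s,195,230),f(t,420,200)]),alpha=1.3))
```

```text
t 1.8 pos [ 0.5037 -0.3951  0.2559] yaw -13.25 F [0.5864 0.0764 0.4501] w 1.005 tool d [-0.0005  0.0001  0.1279] tool z [-0.001   0.0007 -1.    ]
turn 0.0043
after turn d [-0.0005  0.0001  0.1279]
```

View pics/a1.png

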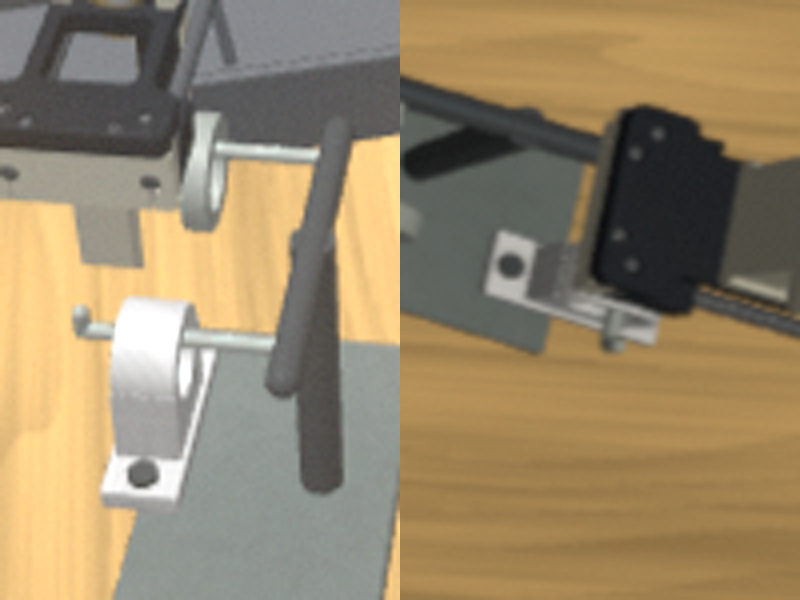

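The side crop has the near finger's tip centre at about (223,296) and the housing below it at (232,340), untouched. In the top crop the gripper head is shifted by parallax. I'll check the finger's pixel against the TCP before descending.

```bash
python3 -c "
from h import *
c=np.array([.5037,-.3951]);yx=np.array([.229,.973]);xx=np.array([.973,-.229])
def loc(n,p,z):
    q=plane(n,p,z); d=q[:2]-c; print(q,'local x,y',d@xx,d@yx)
loc('side',(223,296.2),.256)      # near finger back edge bottom
loc('side',(231.7,343.9),.119)    # housing body base, near face
loc('side',(230.6,348.1),.119); loc('top',(447.6,266.4),.119) # holes
loc('side',(221,353.5),.119); loc('side',(240,355),.119) # near foot corners (top)
loc('top',(443.5,258),.119); loc('top',(441,273.5),.119)
"
```

```text
[ 0.4925 -0.4407  0.256 ] local x,y -0.00045209468689715797 -0.04697952245411134
[ 0.4977 -0.4194  0.119 ] local x,y -0.00023998952411075626 -0.02502177640544133
[ 0.4955 -0.4291  0.119 ] local x,y -0.00017541913585976317 -0.03491394869149904
[ 0.5104 -0.3608  0.119 ] local x,y -0.0013489375455240306 0.03489209709326776
[ 0.4783 -0.4395  0.119 ] local x,y -0.014554581404011167 -0.04900981115506658
[ 0.5117 -0.4469  0.119 ] local x,y 0.019656618201509022 -0.04859935104366731
[ 0.528  -0.3523  0.119 ] local x,y 0.01382359702545133 0.04722426915277688
[ 0.4943 -0.3463  0.119 ] local x,y -0.020360065986034764 0.045319439071728806
```

tcp_steps(
  steps=[0, 0, 0.03, 0, 1, 0, 0, 0.03, 0, 1, 0, 0, 0.03, 0, 1, 0, 0, 0.02, 0, 1, 0, 0, 0.018, 0, 1, 0, 0, 0, 0, 1, 0, 0, 0, 0, 1],
)

```text
clock: 2.6
position: [0.5025, -0.397, 0.1291]
ee_rot: [3.119, -0.372, -0.001]
force: [-0.3, 0.6, -0.0]
width: 0.998
gripper_force: 0.0
```

tcp_steps(
  steps=[0, 0, 0, 0, 0.75, 0, 0, 0, 0, 0.65, 0, 0, 0, 0, 0.58, 0, 0, 0, 0, 0.5, 0, 0, 0, 0, 0.4, 0, 0, 0, 0, 0.4, 0, 0, 0, 0, 0.4, 0, 0, 0, 0, 0.4],
  grip_force=25,
)

```text
clock: 3.4
position: [0.5033, -0.3961, 0.1288]
ee_rot: [3.12, -0.37, 0.0]
force: [-0.6, -0.5, 0.8]
width: 0.562
gripper_force: 25.0
```

tcp_steps(
  steps=[0, 0, -0.003, 0, 0.4, 0, 0, -0.003, 0, 0.4, 0, 0, -0.003, 0, 0.4, 0, 0, -0.003, 0, 0.4, 0, 0, -0.003, 0, 0.4, 0, 0, -0.003, 0, 0.4, 0, 0, 0, 0, 0.4, 0, 0, 0, 0, 0.4],
  grip_force=40,
)

```text
clock: 4.2
position: [0.5033, -0.396, 0.1468]
ee_rot: [3.12, -0.37, 0.0]
force: [0.3, 0.0, -2.5]
width: 0.567
gripper_force: 40.0
```

Run:
```python
from h import *
from cell import arm
go(.503,-.395,.147,-14)
s=arm.get_image("side")["image"]
cv2.imwrite("pics/a2.png",cv2.convertScaleAbs(cv2.resize(s[250:370,190:300],(550,600),interpolation=cv2.INTER_CUBIC),alpha=1.3))
```

```text
t 4.2 pos [ 0.5033 -0.396   0.1468] yaw -13.54 F [ 0.317   0.0366 -2.4712] w 0.567 tool d [-0.0005 -0.0009 -0.0002] tool z [ 0.0001 -0.0001 -1.    ]
turn 0.0081
after turn d [-0.0005 -0.0009 -0.0002]
```

View pics/a2.png

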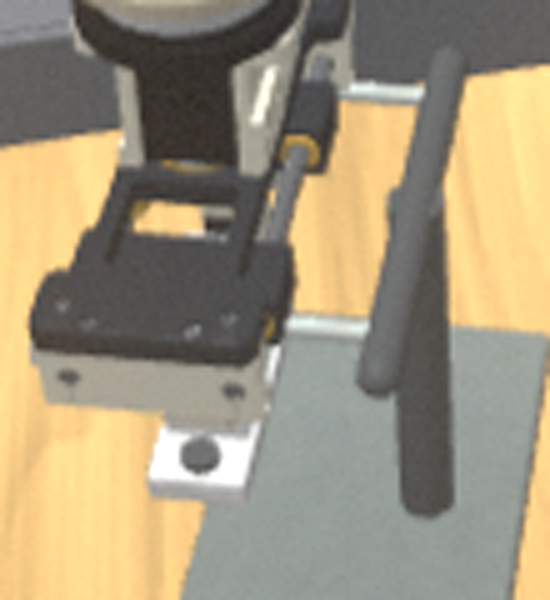

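The housing is in the gripper with its near foot hole at about (230,341), up from 348. The force matches its weight, so it is free of the hook and I'll draw it out.

tcp_steps(
  steps=[-0.006, 0, 0, 0, 0.4, -0.01, 0, 0, 0, 0.4, -0.012, 0, 0, 0, 0.4, -0.012, 0, 0, 0, 0.4, -0.012, 0, 0, 0, 0.4, -0.012, 0, 0, 0, 0.4, -0.012, 0, 0, 0, 0.4, -0.014, 0, 0, 0, 0.4, -0.016, 0, 0, 0, 0.4, 0, 0, 0, 0, 0.4],
)

```text
clock: 5.25
position: [0.3975, -0.3709, 0.1468]
ee_rot: [-3.119, 0.373, 0.002]
force: [-0.3, -0.9, -4.1]
width: 0.567
gripper_force: 40.0
```

Run:
```python
from h import *
# tote from corners: top-view + side-view rim corners at z=.07
P=np.array([plane("top",p,.07)[:2] for p in((232,184),(317,182),(322,318),(234,319))])
S=np.array([plane("side",p,.07)[:2] for p in((183,209),(303,202),(309,240),(187,250))])
print(P.mean(0),S.mean(0))
ax=(P[0]+P[1]-P[2]-P[3]);print("tote yaw",np.degrees(np.arctan2(ax[1],ax[0])), np.linalg.norm(ax)/2,"side yaw",np.degrees(np.arctan2(*(S[1]+S[2]-S[0]-S[3])[::-1])))
d=(plane("top",(238,243),.06)+plane("top",(315,241.5),.06))/2;print("div",d)
s=cv2.imread("pics/side0.png");t=cv2.imread("pics/top0.png")
f=lambda im,x,y:cv2.resize(im[y:y+150,x:x+140],(400,429),interpolation=cv2.INTER_CUBIC)
cv2.imwrite("pics/tote.png",cv2.convertScaleAbs(np.hstack([f(s,175,165),f(t,215,175)]),alpha=1.5))
```

```text
[0.5307 0.0142] [0.5412 0.0208]
tote yaw 5.342899956314229 0.31330193062335854 side yaw -0.3838186848841276
div [0.5461 0.0148 0.06  ]
```

View pics/tote.png

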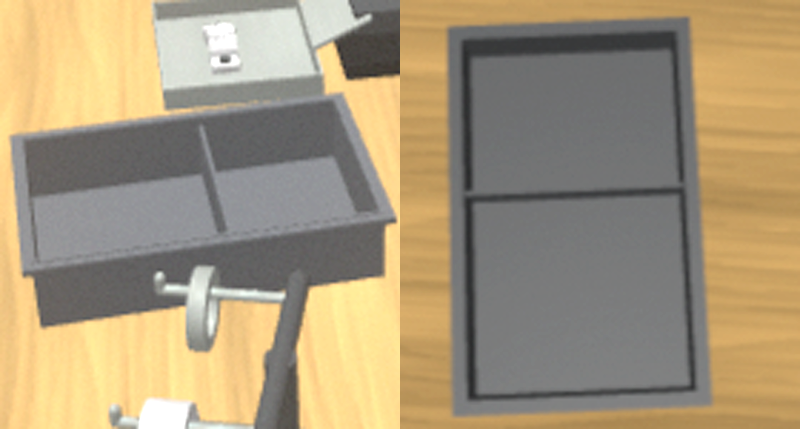

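The rim corners in the crops are in top (231.5,184.8), (316.5,181.3), (323.9,316.4), (233.9,320.3), and in side (179.2,212.6), (295.1,198.3), (313.3,241.7), (183.4,260.2). The floor corners visible in both views will give the floor height.

Run:
```python
from h import *
T=[(231.5,184.8),(316.5,181.3),(323.9,316.4),(233.9,320.3)];S=[(295.1,198.3),(313.3,241.7),(183.4,260.2),(179.2,212.6)]
Q=[tri(s,t) for s,t in zip(S,T)]
for q in Q: print(*q)
P=np.array([q[0] for q in Q]);c=P.mean(0);ax=P[0]+P[1]-P[2]-P[3];ay=P[0]+P[3]-P[1]-P[2]
print(c,np.degrees(np.arctan2(ax[1],ax[0])),np.degrees(np.arctan2(-ay[0],ay[1])),np.linalg.norm(ax)/2,np.linalg.norm(ay)/2)
d=[plane("top",p,.06) for p in((237.4,242.2),(315.8,240.1))];print("div",d,np.mean(d,0))
st=lambda p:(p[0]/2.857+175,p[1]/2.857+165); tt=lambda p:((p[0]-400)/2.857+215,p[1]/2.857+175)
print("floor",tri(st((33,200)),tt((476,396)))[0],tri(st((336,157)),tt((471,52)))[0])
print("large floor corners",[plane("top",tt(p),.004) for p in((476,396),(692,388),(688,196),(472,200))])
from h import go
go(.46,.01,.2)
```

```text
[0.6791 0.1322 0.0653] [2.0042 2.0042]
[ 0.6991 -0.0715  0.0682] [1.4513 1.4513]
[ 0.3875 -0.1026  0.0676] [1.972 1.972]
[0.3666 0.098  0.0684] [2.1175 2.1175]
[0.5331 0.014  0.0674] 5.975625011968604 5.781631236762795 0.31374181992815764 0.20323032492590007
div [array([0.5404, 0.1065, 0.06  ]), array([ 0.5569, -0.0771,  0.06  ])] [0.5487 0.0147 0.06  ]
floor [0.3778 0.0894 0.0001] [0.6721 0.1187 0.0035]
large floor corners [array([0.3754, 0.0888, 0.004 ]), array([ 0.3934, -0.0924,  0.004 ]), array([ 0.555 , -0.0814,  0.004 ]), array([0.5398, 0.1063, 0.004 ])]
t 5.2 pos [ 0.3975 -0.3709  0.1468] yaw -13.64 F [-0.3415 -0.8569 -4.1496] w 0.567 tool d [-0.0292 -0.3849 -0.0531] tool z [-0.0014  0.0005 -1.    ]
```

tcp_steps(
  steps=[0, 0, -0.022, -0.113, 0.4, 0, 0, -0.022, -0.113, 0.4, 0, 0, -0.022, -0.113, 0.4, 0, 0, 0, 0, 0.4],
)

```text
clock: 5.65
position: [0.402, -0.3725, 0.2157]
ee_rot: [3.134, 0.164, 0.007]
force: [0.7, -0.7, -2.6]
width: 0.565
gripper_force: 40.0
```

```bash
python3 -c "
from h import *
go(.4675,.0065,.21,5.8)"
```

```text
t 5.7 pos [ 0.402  -0.3725  0.2157] yaw 6.01 F [ 0.733  -0.7494 -2.6315] w 0.565 tool d [ 0.1048 -0.3701  0.0047] tool z [ 0.0049 -0.0035 -1.    ]
turn 0.0036
after turn d [ 0.1034 -0.3704  0.0047]
```

tcp_steps(
  steps=[0.0104, -0.037, 0, 0, 0.4, 0.0104, -0.037, 0, 0, 0.4, 0.0104, -0.037, 0, 0, 0.4, 0.0104, -0.037, 0, 0, 0.4, 0.0104, -0.037, 0, 0, 0.4, 0.0104, -0.037, 0, 0, 0.4, 0.0104, -0.037, 0, 0, 0.4, 0.0104, -0.037, 0, 0, 0.4, 0.0104, -0.037, 0, 0, 0.4, 0.0104, -0.037, 0, 0, 0.4],
)

```text
clock: 6.65
position: [0.4655, 0.0092, 0.2118]
ee_rot: [-3.137, -0.156, 0.001]
force: [0.4, -0.2, -2.9]
width: 0.566
gripper_force: 40.0
```

tcp_steps(
  steps=[0, 0, 0, 0, 0.4, 0, 0, 0, 0, 0.4, 0, 0, 0, 0, 0.4],
)

```text
clock: 6.95
position: [0.4654, 0.0065, 0.212]
ee_rot: [3.137, 0.157, -0.002]
force: [0.6, 0.0, -2.2]
width: 0.561
gripper_force: 40.0
```

```bash
python3 -c "
from h import *
go(.4675,.0065,.035,5.8)"
```

```text
t 7.0 pos [0.4654 0.0065 0.212 ] yaw 5.74 F [ 0.587   0.0289 -2.2425] w 0.561 tool d [0.0023 0.0002 0.177 ] tool z [-0.001  -0.0005 -1.    ]
turn -0.001
after turn d [0.0023 0.0002 0.177 ]
```

tcp_steps(
  steps=[0.002, 0, 0.03, 0, 0.4, 0, 0, 0.03, 0, 0.4, 0, 0, 0.03, 0, 0.4, 0, 0, 0.03, 0, 0.4, 0, 0, 0.025, 0, 0.4, 0, 0, 0.02, 0, 0.4, 0, 0, 0.012, 0, 0.4, 0, 0, 0, 0, 0.4, 0, 0, 0, 0, 0.4],
)

```text
clock: 7.85
position: [0.4681, 0.0072, 0.0361]
ee_rot: [3.137, 0.159, 0.001]
force: [-0.7, 0.1, -2.6]
width: 0.565
gripper_force: 40.0
```

tcp_steps(
  steps=[0, 0, 0.002, 0, 0.4, 0, 0, 0.002, 0, 0.4, 0, 0, 0.002, 0, 0.4, 0, 0, 0, 0, 0.4],
)

```text
clock: 8.25
position: [0.4677, 0.0077, 0.0298]
ee_rot: [3.137, 0.161, 0.0]
force: [0.0, -0.8, -3.7]
width: 0.566
gripper_force: 40.0
```

tcp_steps(
  steps=[0, 0, 0.001, 0, 0.4, 0, 0, 0.001, 0, 0.4, 0, 0, 0, 0, 0.4],
)

```text
clock: 8.55
position: [0.4677, 0.0077, 0.0276]
ee_rot: [3.137, 0.161, -0.0]
force: [0.3, -0.1, -3.4]
width: 0.566
gripper_force: 40.0
```

tcp_steps(
  steps=[0, 0, 0.001, 0, 0.4, 0, 0, 0, 0, 0.4],
)

```text
clock: 8.75
position: [0.4677, 0.0077, 0.0266]
ee_rot: [3.137, 0.161, -0.0]
force: [-0.6, 0.9, -2.3]
width: 0.565
gripper_force: 40.0
```

tcp_steps(
  steps=[0, 0, 0.001, 0, 0.4, 0, 0, 0, 0, 0.4],
)

```text
clock: 8.95
position: [0.4679, 0.0078, 0.0259]
ee_rot: [3.137, 0.161, 0.0]
force: [0.2, -0.0, 0.7]
width: 0.561
gripper_force: 40.0
```

tcp_steps(
  steps=[0, 0, 0.001, 0, 0.4, 0, 0, 0, 0, 0.4],
)

```text
clock: 9.15
position: [0.4679, 0.0079, 0.0257]
ee_rot: [3.137, 0.162, 0.001]
force: [-5.2, 0.5, 16.7]
width: 0.565
gripper_force: 40.0
```

tcp_steps(
  steps=[0, 0, -0.0007, 0, 0.5, 0, 0, 0, 0, 0.62, 0, 0, 0, 0, 0.75, 0, 0, 0, 0, 0.85, 0, 0, 0, 0, 0.85],
  grip_force=10,
)

```text
clock: 9.65
position: [0.4678, 0.0077, 0.0254]
ee_rot: [3.137, 0.161, 0.0]
force: [0.2, -0.5, -0.6]
width: 0.822
gripper_force: 0.0
```

tcp_steps(
  steps=[0, 0, -0.01, 0, 0.85, 0, 0, -0.03, 0, 0.85, 0, 0, -0.04, 0, 0.85, 0, 0, -0.05, 0, 0.85, 0, 0, -0.05, 0, 0.85, 0, 0, -0.03, 0, 0.85, 0, 0, 0, 0, 0.85],
)

```text
clock: 10.35
position: [0.4701, 0.0081, 0.2406]
ee_rot: [-3.137, -0.161, -0.014]
force: [0.8, 0.1, -0.0]
width: 0.854
gripper_force: 0.0
```

Run:
```python
from h import *
from cell import arm
t=arm.get_image("top")["image"];s=arm.get_image("side")["image"]
f=lambda im,x,y,w:cv2.resize(im[y:y+w*3//4,x:x+w],(400,300),interpolation=cv2.INTER_CUBIC)
t0=cv2.imread("pics/top0.png");s0=cv2.imread("pics/side0.png")
m=np.vstack([np.hstack([f(s,170,190,160),f(t,205,170,200)]),np.hstack([f(s0,236,165,36),f(t0,128,212,48)])])
cv2.imwrite("pics/p1.png",cv2.convertScaleAbs(m,alpha=1.3))
go(.57,.33,.21,5)
```

```text
t 10.4 pos [0.4678 0.0077 0.2364] yaw 5.88 F [-0.1495  1.1005 -0.8968] w 0.849 tool d [ 0.1346 -0.3101  0.0266] tool z [ 0.0019 -0.     -1.    ]
turn 0.0154
after turn d [ 0.1298 -0.3121  0.0266]
```

View pics/p1.png

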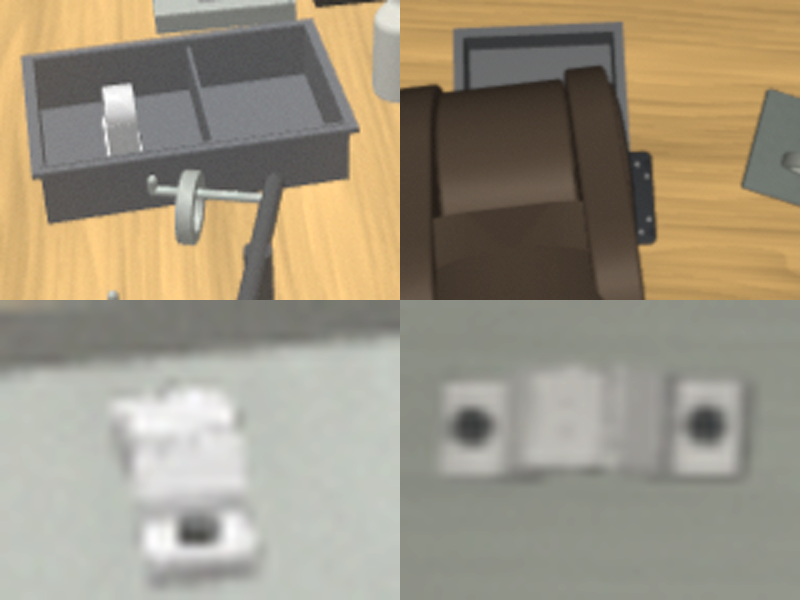

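The side crop shows the housing upright in the large bay. The cap's holes are at (136.4,227) and (164.5,226.8) in top, and the near one at (253.5,185.4) in side.

Run:
```python
from h import *
from cell import arm
print(arm.observe()["joints"])
a=plane("top",(136.4,227),.013);b=plane("top",(164.5,226.8),.013);print(a,b,tri((253.5,185.4),(164.5,226.8)))
go(.571,.333,.2,93.6);go(.571,.333,.2,-86.4)
```

```text
[ 0.0543  0.1833 -0.2152  1.9131  0.0453  1.0478 -1.6481]
[0.5674 0.3673 0.013 ] [0.5723 0.2974 0.013 ] (array([0.573 , 0.2964, 0.0163]), array([1.1002, 1.1002]))
t 10.4 pos [0.4678 0.0077 0.2364] yaw 5.88 F [-0.1495  1.1005 -0.8968] w 0.849 tool d [ 0.1359 -0.313   0.0366] tool z [ 0.0019 -0.     -1.    ]
turn -1.531
after turn d [0.3182 0.1233 0.0366]
t 10.4 pos [0.4678 0.0077 0.2364] yaw 5.88 F [-0.1495  1.1005 -0.8968] w 0.849 tool d [ 0.1359 -0.313   0.0366] tool z [ 0.0019 -0.     -1.    ]
turn 1.6106
after turn d [-0.3182 -0.1233  0.0366]
```

tcp_steps(
  steps=[0, 0, 0, -0.15, 0.7, 0, 0, 0, -0.15, 0.6, 0, 0, 0, -0.15, 0.6, 0, 0, 0, -0.15, 0.6, 0, 0, 0, -0.15, 0.6, 0, 0, 0, -0.15, 0.6, 0, 0, 0, -0.15, 0.6, 0, 0, 0, -0.15, 0.6, 0, 0, 0, -0.15, 0.6, 0, 0, 0, -0.15, 0.6],
)

```text
clock: 11.45
position: [0.4666, 0.0076, 0.234]
ee_rot: [-2.177, -2.262, 0.003]
force: [1.3, -0.6, 0.0]
width: 0.602
gripper_force: 0.0
```

tcp_steps(
  steps=[0, 0, 0, -0.031, 0.6, 0.04, 0.0154, 0, 0, 0.6, 0.04, 0.0154, 0, 0, 0.6, 0.04, 0.0154, 0, 0, 0.6, 0.04, 0.0154, 0, 0, 0.6, 0.04, 0.0154, 0, 0, 0.6, 0.04, 0.0154, 0, 0, 0.6, 0.04, 0.0154, 0, 0, 0.6, 0.038, 0.0154, 0, 0, 0.6, 0, 0, 0, 0, 0.6],
)

```text
clock: 12.45
position: [0.5692, 0.3391, 0.2334]
ee_rot: [-2.144, -2.29, 0.0]
force: [-0.8, -0.1, 0.4]
width: 0.596
gripper_force: 0.0
```

tcp_steps(
  steps=[0, 0, 0, 0, 0.6, 0, 0, 0, 0, 0.6],
)

```text
clock: 12.65
position: [0.5705, 0.3315, 0.2345]
ee_rot: [2.153, 2.287, -0.003]
force: [0.1, 0.3, -0.4]
width: 0.599
gripper_force: 0.0
```

Run:
```python
from h import *
go(.571,.333,.008,93.6)
```

```text
t 12.7 pos [0.5705 0.3315 0.2345] yaw 93.47 F [ 0.0604  0.2647 -0.3714] w 0.599 tool d [0.0019 0.0008 0.2265] tool z [-0.0011 -0.0018 -1.    ]
turn -0.0023
after turn d [0.0019 0.0008 0.2265]
```

tcp_steps(
  steps=[0.001, 0, 0.04, 0, 0.6, 0.001, 0, 0.04, 0, 0.6, 0, 0.001, 0.04, 0, 0.6, 0, 0, 0.035, 0, 0.6, 0, 0, 0.025, 0, 0.6, 0, 0, 0.02, 0, 0.6, 0, 0, 0.012, 0, 0.6, 0, 0, 0.008, 0, 0.6, 0, 0, 0, 0, 0.6, 0, 0, 0, 0, 0.6],
)

```text
clock: 13.65
position: [0.5721, 0.335, 0.0164]
ee_rot: [2.151, 2.289, 0.002]
force: [-0.5, 0.8, 0.3]
width: 0.605
gripper_force: 0.0
```

Run:
```python
from h import *
go(.571,.333,.008,93.6)
```

```text
t 13.7 pos [0.5721 0.335  0.0164] yaw 93.57 F [-0.5331  0.7618  0.3381] w 0.605 tool d [-0.0019 -0.0013  0.0084] tool z [ 0.0011  0.0006 -1.    ]
turn -0.0005
after turn d [-0.0019 -0.0013  0.0084]
```

tcp_steps(
  steps=[-0.002, 0, 0.003, 0, 0.6, 0, 0, 0.003, 0, 0.6, 0, 0, 0.002, 0, 0.6, 0, 0, 0, 0, 0.6],
)

```text
clock: 14.05
position: [0.5715, 0.3328, 0.0072]
ee_rot: [-2.151, -2.29, 0.001]
force: [-0.4, -0.4, -0.8]
width: 0.604
gripper_force: 0.0
```

tcp_steps(
  steps=[0, 0, 0, 0, 0.5, 0, 0, 0, 0, 0.42, 0, 0, 0, 0, 0.36, 0, 0, 0, 0, 0.3, 0, 0, 0, 0, 0.2, 0, 0, 0, 0, 0.2, 0, 0, 0, 0, 0.2],
  grip_force=25,
)

```text
clock: 14.75
position: [0.5716, 0.333, 0.0075]
ee_rot: [-2.15, -2.29, 0.0]
force: [-1.1, -0.1, 0.6]
width: 0.322
gripper_force: 25.0
```

tcp_steps(
  steps=[0, 0, -0.005, 0, 0.2, 0, 0, -0.005, 0, 0.2, 0, 0, -0.01, 0, 0.2, 0, 0, 0, 0, 0.2, 0, 0, 0, 0, 0.2],
  grip_force=30,
)

```text
clock: 15.25
position: [0.572, 0.3331, 0.028]
ee_rot: [2.15, 2.29, 0.002]
force: [0.6, 0.1, -0.5]
width: 0.327
gripper_force: 30.0
```

Run:
```python
from h import *
from cell import arm
print(arm.observe()["joints"])
s=arm.get_image("side")["image"];t=arm.get_image("top")["image"]
f=lambda im,x,y:cv2.resize(im[y:y+150,x:x+140],(400,429),interpolation=cv2.INTER_CUBIC)
cv2.imwrite("pics/c1.png",cv2.convertScaleAbs(np.hstack([f(s,175,105),f(t,90,155)]),alpha=1.4))
```

```text
[-0.3492  0.7345 -0.4075  1.6353  0.3629  0.8464 -0.8426]
```

View pics/c1.png

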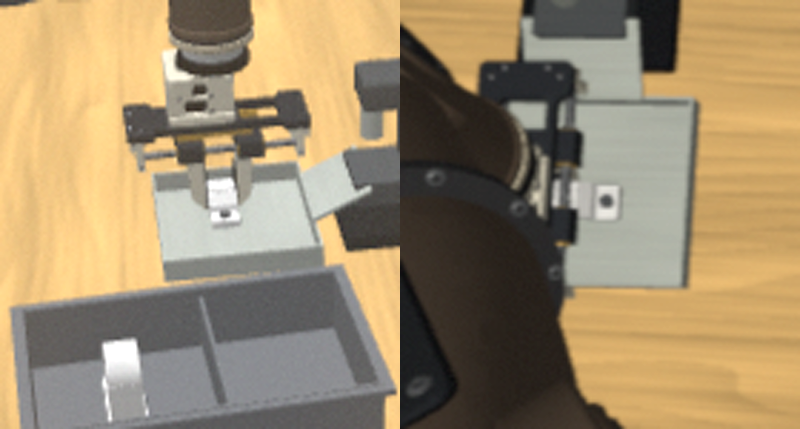

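The cap is gripped level between the fingers, with width about 30 mm, near (222,177) in side. The housing is still upright in the large bay.

tcp_steps(
  steps=[0, 0, -0.02, 0, 0.2, 0, 0, -0.04, 0, 0.2, 0, 0, -0.04, 0, 0.2, 0, 0, -0.04, 0, 0.2, 0, 0, -0.03, -0.039, 0.2, 0, 0, 0, 0, 0.2],
)

```text
clock: 15.95
position: [0.5734, 0.3347, 0.2023]
ee_rot: [2.103, 2.332, 0.012]
force: [0.5, -0.1, -1.1]
width: 0.324
gripper_force: 30.0
```

Run:
```python
from h import *
go(.611,.014,.2,95.8)
```

```text
t 15.9 pos [0.5734 0.3347 0.2023] yaw 95.9 F [ 0.4946 -0.0896 -1.0691] w 0.324 tool d [-0.3228  0.0044  0.0012] tool z [ 0.0062  0.0043 -1.    ]
turn 0.0018
after turn d [-0.3228  0.005   0.0012]
```

tcp_steps(
  steps=[-0.02, 0.0005, 0, 0, 0.2, -0.04, 0.0005, 0, 0, 0.2, -0.04, 0.0005, 0, 0, 0.2, -0.04, 0.0005, 0, 0, 0.2, -0.04, 0.0005, 0, 0, 0.2, -0.04, 0.0005, 0, 0, 0.2, -0.04, 0.0005, 0, 0, 0.2, -0.035, 0.0005, 0, 0, 0.2, -0.025, 0, 0, 0, 0.2, 0, 0, 0, 0, 0.2],
)

```text
clock: 16.95
position: [0.608, 0.009, 0.1958]
ee_rot: [2.113, 2.324, -0.006]
force: [0.0, 0.5, -0.3]
width: 0.322
gripper_force: 30.0
```

tcp_steps(
  steps=[0, 0, 0, 0, 0.2, 0, 0, 0, 0, 0.2],
)

```text
clock: 17.15
position: [0.6078, 0.0164, 0.1968]
ee_rot: [-2.103, -2.332, 0.0]
force: [-0.2, 0.4, -0.0]
width: 0.324
gripper_force: 30.0
```

Run:
```python
from h import *
from cell import arm
go(.611,.014,.02,95.8)
print(arm.observe()["joints"])
```

```text
t 17.1 pos [0.6078 0.0164 0.1968] yaw 95.93 F [-0.1501  0.3726 -0.0201] w 0.324 tool d [-0.0029  0.0031  0.1768] tool z [-0.0009  0.0008 -1.    ]
turn 0.0022
after turn d [-0.0029  0.0031  0.1768]
[ 0.1976  0.477  -0.4529  1.625   0.2271  1.093  -0.2129]
```

tcp_steps(
  steps=[-0.001, 0.003, 0.02, 0, 0.2, -0.001, 0, 0.035, 0, 0.2, 0, 0, 0.035, 0, 0.2, 0, 0, 0.03, 0, 0.2, 0, 0, 0.025, 0, 0.2, 0, 0, 0.02, 0, 0.2, 0, 0, 0.01, 0, 0.2, 0, 0, 0, 0, 0.2, 0, 0, 0, 0, 0.2],
)

```text
clock: 18.05
position: [0.6119, 0.0141, 0.0231]
ee_rot: [2.104, 2.332, 0.001]
force: [0.6, -0.5, -0.5]
width: 0.326
gripper_force: 30.0
```

tcp_steps(
  steps=[0, 0, 0.002, 0, 0.2, 0, 0, 0.002, 0, 0.2, 0, 0, 0.002, 0, 0.2, 0, 0, 0.001, 0, 0.2, 0, 0, 0, 0, 0.2, 0, 0, 0, 0, 0.2],
)

```text
clock: 18.65
position: [0.6114, 0.0133, 0.0155]
ee_rot: [2.105, 2.332, 0.0]
force: [-0.9, 0.5, -0.9]
width: 0.321
gripper_force: 30.0
```

tcp_steps(
  steps=[0, 0, 0.002, 0, 0.2, 0, 0, 0.001, 0, 0.2, 0, 0, 0.001, 0, 0.2, 0, 0, 0, 0, 0.2],
)

```text
clock: 19.05
position: [0.6113, 0.0133, 0.0112]
ee_rot: [-2.105, -2.332, 0.0]
force: [0.0, 0.1, -1.7]
width: 0.324
gripper_force: 30.0
```

tcp_steps(
  steps=[0, 0, 0.001, 0, 0.2, 0, 0, 0, 0, 0.2, 0, 0, 0, 0, 0.2],
)

```text
clock: 19.35
position: [0.6114, 0.0133, 0.0104]
ee_rot: [2.105, 2.332, -0.0]
force: [-0.1, 0.0, -0.8]
width: 0.323
gripper_force: 30.0
```

tcp_steps(
  steps=[0, 0, 0.001, 0, 0.2, 0, 0, 0, 0, 0.2, 0, 0, 0, 0, 0.2],
)

```text
clock: 19.65
position: [0.6114, 0.0132, 0.0094]
ee_rot: [2.105, 2.332, -0.0]
force: [-0.1, 0.7, -1.2]
width: 0.325
gripper_force: 30.0
```

tcp_steps(
  steps=[0, 0, 0.0007, 0, 0.2, 0, 0, 0, 0, 0.2, 0, 0, 0, 0, 0.2],
)

```text
clock: 19.95
position: [0.6114, 0.0133, 0.0087]
ee_rot: [2.105, 2.332, -0.0]
force: [-0.1, 0.5, -0.8]
width: 0.322
gripper_force: 30.0
```

tcp_steps(
  steps=[0, 0, 0.0005, 0, 0.2, 0, 0, 0, 0, 0.2, 0, 0, 0, 0, 0.2],
)

```text
clock: 20.25
position: [0.6115, 0.0133, 0.0084]
ee_rot: [2.105, 2.332, 0.0]
force: [-0.8, 0.1, 3.1]
width: 0.323
gripper_force: 30.0
```

tcp_steps(
  steps=[0, 0, 0, 0, 0.38, 0, 0, 0, 0, 0.45, 0, 0, 0, 0, 0.55, 0, 0, 0, 0, 0.55, 0, 0, -0.01, 0, 0.55, 0, 0, -0.02, 0, 0.55, 0, 0, -0.04, 0, 0.55, 0, 0, -0.05, 0, 0.55, 0, 0, -0.05, 0, 0.55, 0, 0, -0.04, 0, 0.55],
  grip_force=8,
)

```text
clock: 21.25
position: [0.6118, 0.0137, 0.2223]
ee_rot: [2.104, 2.331, 0.004]
force: [1.5, 0.7, 0.4]
width: 0.551
gripper_force: 0.0
```

tcp_steps(
  steps=[0.03, 0.02, -0.02, 0, 0.55, 0.04, 0.02, 0, 0, 0.55, 0.04, 0.02, 0, 0, 0.55, 0.04, 0.02, 0, 0, 0.55, 0.04, 0.02, 0, 0, 0.55, 0.03, 0.02, 0, 0, 0.55, 0.02, 0.01, 0, 0, 0.55, 0, 0, 0, 0, 0.55, 0, 0, 0, 0, 0.55, 0, 0, 0, 0, 0.55],
)

```text
clock: 22.25
position: [0.7165, 0.2636, 0.2387]
ee_rot: [2.106, 2.329, -0.001]
force: [0.1, -0.4, 0.2]
width: 0.55
gripper_force: 0.0
```

Run:
```python
from h import *
from cell import arm
s=arm.get_image("side")["image"];t=arm.get_image("top")["image"]
f=lambda im,x,y:cv2.resize(im[y:y+225,x:x+200],(400,450),interpolation=cv2.INTER_CUBIC)
cv2.imwrite("pics/f1.png",cv2.convertScaleAbs(np.hstack([f(s,170,160),f(t,210,120)]),alpha=1.4))
```

```text
(no output)
```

View pics/f1.png

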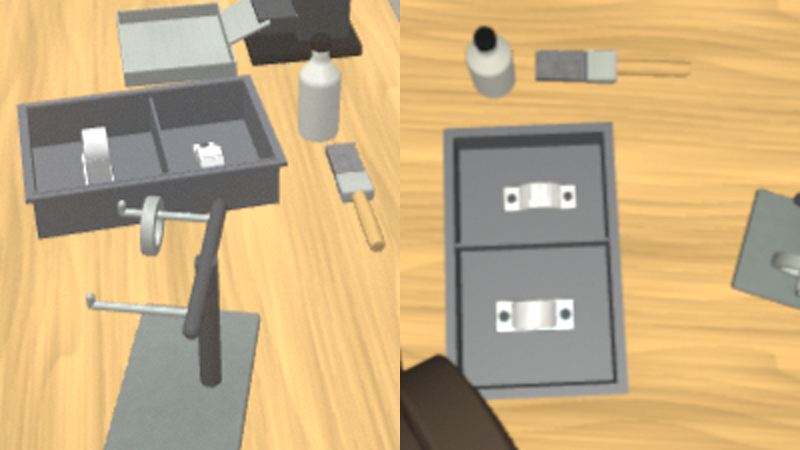

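Both parts stand in their bays: the housing upright at about (535,315) in the crop and the cap arch up at (540,197). The ring, bottle and brush are undisturbed, and the arm touches nothing.

```bash
python3 -c "
from cell import arm
print(arm.sign_off())"
```

```text
the job is handed in; nothing more can be done
None
```

I handed the job in at about 22 s: the housing stands on its foot in the larger bay, the cap sits arch up in the smaller bay, and the last pictures show the ring still on its hook and the bottle and brush in place.

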